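# Scrap the split machine feet, then hold the hardness gauge on the sound one

## Robot

A 6-joint arm with a two-finger parallel gripper is mounted at the origin on a cart in front of the work surface, level with it; the furniture and walls round the work are solid. World frame = base frame: x ahead of the robot, y to its left, z up, the work surface at z = 0. Lengths are in m, angles in rad, forces in N, time in s.
With the tool pointing down it reaches from about 0.25 to 0.85 m from the base axis. Payload 12.5 kg.
Tool frame: the origin (TCP) lies at the very end of the fingers, on their centre line; the grasp point (between the pads) lies 19 mm behind it (ctrl.grip_depth is the distance from the TCP to the grasp point, in m); z points along the fingers, y is the line along which they close (so a half turn about z gives the same grasp; the last joint's range is limited). The gripper opens to 93 mm and grips with 3 to 60 N. Pads are 15 mm wide; open, the fingers measure 128 mm over their backs; the gripper's body (75 mm by 188 mm) begins 65 mm behind the grasp point.
Start: joints at [1.15, 0.351, 1.652, -0, 1.139, -0.085], TCP at [0.181, 0.519, 0.219] pointing down, gripper open.
Joint ranges: [-2.75, 2.75], [-0.79, 2.1], [0.01, 2.65], [-1.57, 4.71], [0.07, 3.14], [-2.87, 2.87]. Speed limits (rad/s): [2.22, 2.22, 2.79, 3.14, 3.14, 3.14].

## Interface

Orientations are given as [roll, pitch, yaw] about the fixed x, y, z axes, in that order (R = Rz(yaw) Ry(pitch) Rx(roll)).
In Python, from cell import ctrl gives the robot as it stands.
- The arm moves only by the shell command python3 -m jog 'ROWS'. ROWS is JSON, a list of rows, each a list of 5 numbers: the shift along the tool's x, y, z normalised to -1 to 1, where 1 is 0.1 m, then the turn about the tool's z normalised to -1 to 1, where 1 is 90 degrees, then the opening, from -1 (shut) to 1 (fully open). A call has 1 to 12 rows; each row is the pose to reach, as a shift and turn from the pose commanded when the call began, along the tool's axes at that moment; what a row does not reach only later rows make up. A row lasts 1/8 s, in which the tool goes at most 62.5 mm and 10.7 degrees, less where a joint would pass 70% of its speed; a pose out of reach is approached as far as the arm can. A call with a number of a shift or a turn outside -1 to 1 is refused whole. A call with a gripper value outside its range is refused whole. The fingers move at their own pace and stop on an object; the grip force is fixed at half the most. Time passes only in rows, so rows that repeat a pose let the fingers close. It gives the time, the measured TCP pose, the force, the opening and the grip force at its end, in the units of the state.
- ctrl.observe(): the state, without advancing time (a new reading comes with each control period).
- ctrl.camera(name): name is "scene" or "side" or "wrist"; returns (picture, depth): 420x560x3 uint8, blue, green, red; 420x560 float32, m along the optical axis (not along the pixel's ray), 0 where there is no reading.
- ctrl.calibration(name): a dict with "fx", "fy", "cx", "cy" (pixels), "camera_from_world" (4x4, takes a point from world to camera coordinates). Camera axes: x right, y down, z forward; pixel columns grow to the right and rows downward; lengths in m; the calibration is good to about 2 mm. The wrist camera is an equidistant fisheye: a pixel r from the principal point sees the ray r / f radians off the axis. A picture is of the moment at which its call begins: read the wrist's pose just before it. calibration takes no time and is no camera call; for the wrist camera it gives the pose at the moment of the call.
- ctrl.close_job(): hands the job in; it is judged then, once.
The state is a dict: "time_s": time; "joint_positions": joint angles; "qd": joint speeds; "tau": joint torques, N m; "tool_pos": TCP position; "tcp_rot": TCP orientation; "wrist_force": force on the tool from outside, world axes, zero at the start; "moment": the same for the moment, N m; "finger_gap": finger opening in m; "finger_force": force on a finger pad.
Only numpy, scipy, OpenCV 4.12 (cv2) and the standard library are available. Lean on these libraries where they do the work, as an engineer would, in place of code of your own. Each camera call takes 0.05 s, during which the arm holds its last target. There are 200 camera calls.

## Task

Four rubber feet off a washing machine stand on the tray: put the two scrap ones, marked with a red paint cross, into the steel bowl and leave the two sound ones standing where they are. Then take the hardness gauge out of its holder by its black sprung handle and hold it upright on the white dot of the sound foot that has one, its nose flat on the rubber, pressing gently so that the handle is sprung in about half-way. Finish like that, still holding and pressing the gauge on the dot: do not let go of it, and leave the things standing round about alone.

Things in the scene. Friction and masses are not known exactly. Their poses are not given: they have to be found in the camera images.
- reject_a_mid (a point): scrap rubber foot, black cylinder 56 mm in diameter and 36 mm high, about 0.1 kg, rigid enough to grip round its side, with a 10 mm steel bush showing in the middle of its top, and a red paint cross (arms 44 mm long) over its top; the point is its centre, 18 mm above its underside; z is its axis
- reject_b_mid (a point): second scrap rubber foot, the same in every way as the first, red cross too; the point is its centre, 18 mm above its underside
- reject_a: the first scrap foot again; origin at the centre of its underside
- reject_b: the second scrap foot again; origin at the centre of its underside
- spot (a point): centre of the white paint dot, 16 mm in diameter, on the flat top of the sound foot to be measured; it lies 15 mm off that foot's axis, towards the foot's own -x
- sample_mid (a point): the sound rubber foot with the white dot, black cylinder 56 mm in diameter and 36 mm high, about 0.1 kg, rigid enough to grip round its side, with a 10 mm steel bush showing in the middle of its top; the point is its centre, 18 mm above its underside
- sample: the sound foot with the white dot again; origin at the centre of its underside
- spare_mid (a point): the other sound rubber foot, no paint on it, black cylinder 56 mm in diameter and 36 mm high, about 0.1 kg, rigid enough to grip round its side, with a 10 mm steel bush showing in the middle of its top; the point is its centre, 18 mm above its underside
- spare: the unpainted sound foot again; origin at the centre of its underside
- tray: steel tray, 260 x 260 mm, rim 19 mm high, fixed; origin at the centre of its underside, x and y along its sides; its floor is 4 mm above the worktop; the four feet stand on it in a 2 x 2 square, about 110 mm apart along its x and y, any kind of foot in any place
- scrap_bowl: loose steel bowl for scrap, 240 mm across the rim, 73 mm high, flat bottom about 88 mm across with sides sloping out at some 45 degrees; origin at the centre of its underside, z up; it may rock a little
- holder: blue plastic gauge holder, foot 84 x 78 mm, 30 mm high, fixed; origin at the centre of its underside; round socket 16 mm wide and 27 mm deep in the middle of its top, in which the gauge's nose stands 22 mm deep
- gauge: hand-held dial hardness gauge, about 0.22 kg and 141 mm high, standing upright with its nose in the holder; origin at the centre of the face of its nose, z up through the handle, dial on its -x side. From the nose face up: steel nose 14 mm wide and 22 mm long, square collar, round dial case 54 mm wide (along y) and 22 to 24 mm thick (along x), 25 to 79 mm up, thin neck, then the handle from 95 to 141 mm
- gauge_foot (a point): centre of the flat face of the gauge's nose (14 mm wide), which goes flat on the dot; z is the gauge's axis, pointing up to the handle
- handle_mid (a point): centre of the gauge's black square handle, 26 x 26 mm and 46 mm high (23 mm above and below this point), sides square with the gauge's x and y; 118 mm above the nose face when not pressed in
- gauge_handle (a joint): how far the handle is sprung in towards the dial case, 0 (out) to 0.012 m (in to the stop); it starts to give at 7 N and takes 13 N at the stop, so it is half-way at 10 N
- gauge_indenter (a joint): the pin that stands 2.5 mm out of the nose face: 0 out, 0.0025 m pushed in flush with the face; under 4 N pushes it in
- tape_measure: round steel pocket tape measure, left alone; origin at the centre of its underside
- screwdriver: small screwdriver with red handle, 165 mm long, left at the back beside the sink, left alone; origin at the middle of its underside
- tape_roll: roll of masking tape, 96 mm wide, at the front left, left alone; origin at the centre of its underside
There are look-alikes about, which are no part of the job. What is shaped like the reject_a but pink is not meant.

How it is judged:
By the outcome, as a careful person would: the job done as asked, in the order asked, and still so for the second after the job is handed in, while the arm keeps its last pose, push and grip.
It also fails if it takes over 67 s, if anything falls off the work surface, if the arm or the gripper's body presses on something with over 40 N, if the wrist force passes 120 N, or if a joint passes its speed limit or range.

## Working session

There is one attempt and no reset: what is moved stays moved. The work goes in short steps, Python scripts to look and compute and a shell command to move; the robot and the scene stay as the last step left them, time stands still between calls to the robot, and variables do not carry over. Pictures are saved under pics/ and viewed, at most 10 in all, crops included, and the job is handed in when it is done.

```bash
mkdir -p pics; ls
cat > h.py <<'E'
import numpy as np,cv2
from cell import ctrl
def grab(n):
    c=ctrl.calibration(n); im,d=ctrl.camera(n); return im,d,c
def ray(c,u,v,fish=False):
    M=np.array(c["camera_from_world"]); R=M[:3,:3]; o=-R.T@M[:3,3]
    x=(u-c["cx"])/c["fx"]; y=(v-c["cy"])/c["fy"]
    if fish:
        r=np.hypot(x,y); s=np.sin(r)/max(r,1e-9); dd=np.array([x*s,y*s,np.cos(r)])
    else: dd=np.array([x,y,1.])
    return o,R.T@dd
def onplane(c,u,v,z,fish=False):
    o,d=ray(c,u,v,fish); return o+d*(z-o[2])/d[2]
def pt(c,d,u,v):
    o,r=ray(c,u,v); return o+r*d[int(v),int(u)]
E
python3 - <<'E'
from h import *
print(ctrl.observe())
ims=[]
for n in("scene","side","wrist"):
    im,d,c=grab(n); cv2.imwrite(f"pics/{n}0.png",im); np.savez(f"/tmp/{n}0.npz",im=im,d=d,c=np.array(c,dtype=object))
    print(n,{k:np.round(v,3).tolist() for k,v in c.items()})
E
```

```text
pics
{'time_s': 0.0, 'joint_positions': array([ 1.15039508e+00,  3.51234434e-01,  1.65240378e+00,  3.85275958e-06,
        1.13911018e+00, -8.46010298e-02]), 'qd': array([-8.27956859e-04, -3.12057120e-03, -1.24660445e-03,  8.65428056e-06,
        2.36191927e-03,  8.60742462e-04]), 'tau': array([ 1.69047230e-04, -4.97334981e+01, -2.85251784e+01,  6.98616123e-02,
        2.57803348e-02, -9.46256500e-05]), 'tool_pos': array([0.18107566, 0.51897969, 0.21811014]), 'tcp_rot': array([-3.14044135e+00, -1.01144905e-04,  2.80579076e+00]), 'wrist_force': array([ 0.47487044, -0.00717718,  0.38715351]), 'moment': array([-0.01242168,  0.00817201, -0.04779455]), 'finger_force': 0.0, 'finger_gap': 0.09285754359631068}
scene {'fx': 491.151, 'fy': 491.151, 'cx': 289.773, 'cy': 209.897, 'camera_from_world': [[-0.983, -0.184, -0.007, 0.508], [-0.081, 0.467, -0.881, 0.116], [0.166, -0.865, -0.474, 1.407], [0.0, 0.0, 0.0, 1.0]]}
side {'fx': 413.531, 'fy': 413.531, 'cx': 274.094, 'cy': 207.941, 'camera_from_world': [[-0.986, -0.166, 0.004, 0.524], [-0.094, 0.541, -0.835, 0.129], [0.137, -0.824, -0.55, 0.997], [0.0, 0.0, 0.0, 1.0]]}
wrist {'fx': 325.192, 'fy': 325.192, 'cx': 276.745, 'cy': 208.407, 'camera_from_world': [[0.329, 0.944, -0.001, -0.55], [0.917, -0.32, 0.238, -0.028], [0.224, -0.079, -0.971, 0.39], [0.0, 0.0, 0.0, 1.0]]}
```

View pics/scene0.png

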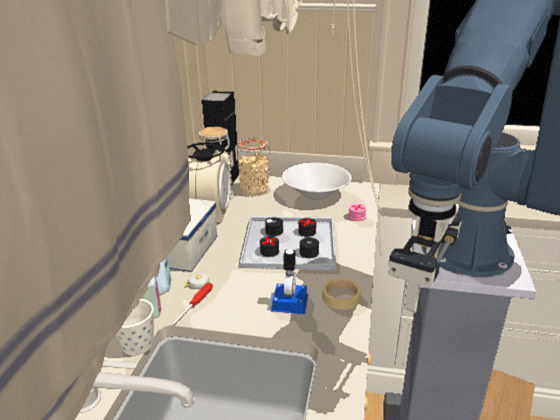

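View pics/side0.png

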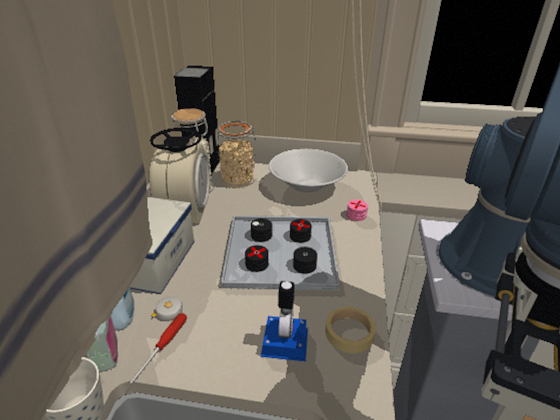

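The side view shows feet at (261,229) with a white dot, (300,230) with a red cross, (257,257) with a red cross and (305,260) plain. The pink look-alike with a red cross is off the tray at (357,210). The gauge is at (287,310), the bowl at (308,172), the tape roll at (351,328), the screwdriver at (172,330) and the tape measure at (168,308). I choose the two black feet with red crosses on the tray and check them in a crop.

Run:
```python
from h import *
out=[]
for n in("scene","side"):
    z=np.load(f"/tmp/{n}0.npz",allow_pickle=True); im,d,c=z["im"],z["d"],z["c"].item()
    hsv=cv2.cvtColor(im,cv2.COLOR_BGR2HSV); H,S,V=cv2.split(hsv)
    red=(((H<8)|(H>172))&(S>150)&(V>90)).astype(np.uint8)
    k,l,st,ce=cv2.connectedComponentsWithStats(red)
    for i in range(1,k):
        if st[i,4]>15:
            u,v=(st[i,0]+st[i,2]/2-.5,st[i,1]+st[i,3]/2-.5); print(n,"red",st[i],onplane(c,u,v,.04).round(3),pt(c,d,*ce[i]).round(3))
    # black feet
    blk=(V<60).astype(np.uint8)
    k,l,st,ce=cv2.connectedComponentsWithStats(blk)
    for i in range(1,k):
        if 40<st[i,4]<2000 and st[i,1]>190 and st[i,0]>200 and st[i,0]<340: print(n,"blk",st[i],ce[i].round(1),pt(c,d,*ce[i]).round(3))
    # blue
    b=((H>105)&(H<130)&(S>150)).astype(np.uint8); k,l,st,ce=cv2.connectedComponentsWithStats(b)
    for i in range(1,k):
        if st[i,4]>100: print(n,"blue",st[i],pt(c,d,*ce[i]).round(3))
    # bowl: point cloud z between .06 and .08
    M=np.array(c["camera_from_world"]); vv,uu=np.mgrid[:420,:560]
    P=np.stack([(uu-c["cx"])/c["fx"]*d,(vv-c["cy"])/c["fy"]*d,d],-1); W=(P-M[:3,3])@M[:3,:3]
    np.save(f"/tmp/{n}W.npy",W)
    m=(W[...,2]>.066)&(W[...,2]<.08)&(uu>260)&(uu<352)&(vv>145)&(vv<205)
    q=W[m][:,:2].astype(np.float32); A=np.c_[2*q,np.ones(len(q))]; s=np.linalg.lstsq(A,(q**2).sum(1),rcond=None)[0]
    print("bowl",len(q),s[:2],np.sqrt(s[2]+s[0]**2+s[1]**2),W[m][:,:2].min(0),W[m][:,:2].max(0))
    if n=="side": cv2.imwrite("pics/crop1.png",cv2.resize(im[205:365,200:380],None,fx=4,fy=3.7,interpolation=cv2.INTER_CUBIC)[:600])
```

```text
scene red [300 218  15   8  54] [ 0.467 -0.017  0.04 ] [ 0.468 -0.017  0.04 ]
scene red [262 237   8   8  31] [0.566 0.11  0.04 ] [0.566 0.111 0.04 ]
scene red [269 238   8   8  30] [0.545 0.112 0.04 ] [0.545 0.113 0.042]
scene red [190 283  22  23 190] [0.664 0.373 0.04 ] [0.674 0.346 0.019]
scene blk [266 218  17  21 238] [273.8 227.8] [0.559 0.028 0.035]
scene blk [299 221  20  37 478] [307.9 240.9] [0.448 0.085 0.036]
scene blk [261 240  18  16 200] [269.3 249.1] [0.55  0.133 0.028]
scene blk [284 251  11  20 172] [289.  261.3] [0.456 0.33  0.13 ]
scene blue [271 284  37  30 730] [0.452 0.347 0.029]
bowl 730 [ 0.50784367 -0.30007585] 0.13010492686847716 [ 0.35864731 -0.4199509 ] [ 0.68822099 -0.15961018]
side red [357 201   9   6  21] [ 0.314 -0.145  0.04 ] [ 0.315 -0.152  0.035]
side red [350 202   9   7  25] [ 0.333 -0.134  0.04 ] [ 0.332 -0.141  0.037]
side red [300 220  10   8  34] [ 0.457 -0.024  0.04 ] [ 0.457 -0.019  0.042]
side red [292 222  10   9  35] [ 0.476 -0.01   0.04 ] [ 0.475 -0.013  0.04 ]
side red [248 247  18  11  86] [0.555 0.109 0.04 ] [0.555 0.11  0.041]
side red [156 313  30  37 382] [0.666 0.361 0.04 ] [0.674 0.344 0.02 ]
side blk [251 218  21  24 390] [261.3 230.4] [0.559 0.028 0.043]
side blk [290 219  21  24 340] [299.8 231.8] [0.465 0.008 0.036]
side blk [245 246  23  26 405] [256.2 260. ] [0.55  0.137 0.04 ]
side blk [293 247  24  27 509] [304.5 260.1] [0.442 0.119 0.041]
side blk [278 282  16  33 332] [285.7 298. ] [0.456 0.331 0.131]
side blue [155 206  36  51 122] [0.731 0.163 0.115]
side blue [ 261  317   46   44 1387] [0.455 0.34  0.029]
bowl 834 [ 0.47483198 -0.29588474] 0.12043126834304539 [ 0.34746418 -0.41535199] [ 0.64438637 -0.16235419]
```

View pics/crop1.png

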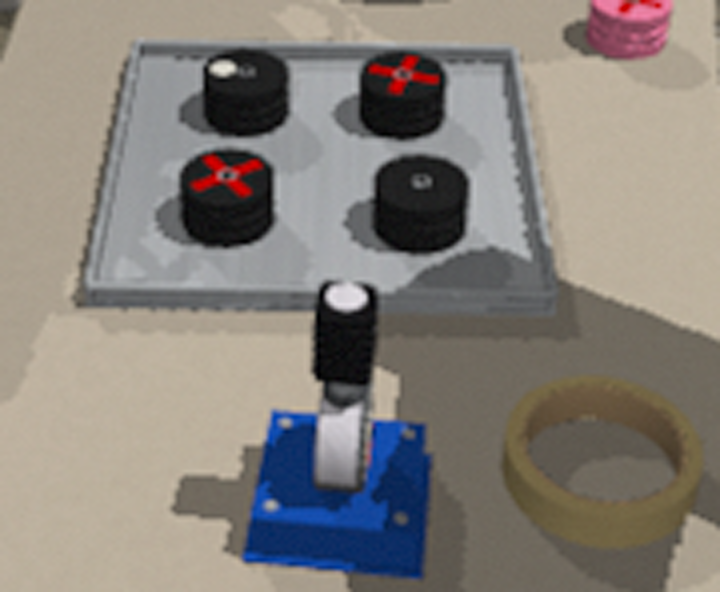

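The crop confirms the choice: black feet with red crosses at side pixels (300,230) and (257,257), the white dot on the foot at (261,229), and the pink one excluded. I'll move above scrap foot B, at about (0.556, 0.111).

```bash
R='python3 -m jog'
python3 -m jog '[[-1,-0.54,0,0,1],[-1,-0.54,0,0,1]]'
python3 -m jog '[[-1,-0.54,0,0,1],[-1,-0.54,0,0,1]]'
python3 -m jog '[[-1,-0.54,0,0,1],[-1,-0.54,0,0,1]]'
python3 -m jog '[[-1,-0.54,0,0,1],[-1,-0.54,0,0,1]]'
python3 -m jog '[[-0.9,-0.46,0,0,1],[-0.9,-0.46,0,0,1],[-0.9,-0.46,0,0,1],[-0.9,-0.46,0,0,1]]'
python3 - <<'E'
from h import *
im,d,c=grab("wrist"); cv2.imwrite("pics/w1.png",im); np.savez("/tmp/w1.npz",im=im,d=d,c=np.array(c,dtype=object))
print(ctrl.observe()["joint_positions"])
E
```

```text
time_s: 0.4
tool_pos: [0.2584, 0.434, 0.2184]
tcp_rot: [-3.141, -0.0, 2.807]
wrist_force: [-0.6, 0.9, -0.1]
finger_gap: 0.0926
finger_force: 0.0
time_s: 0.65
tool_pos: [0.3355, 0.3497, 0.2186]
tcp_rot: [-3.141, 0.0, 2.805]
wrist_force: [0.8, 1.1, -0.4]
finger_gap: 0.093
finger_force: 0.0
time_s: 0.9
tool_pos: [0.4122, 0.2657, 0.2186]
tcp_rot: [-3.142, 0.0, 2.805]
wrist_force: [0.4, 0.6, -0.7]
finger_gap: 0.093
finger_force: 0.0
time_s: 1.15
tool_pos: [0.4889, 0.1816, 0.2185]
tcp_rot: [-3.142, -0.0, 2.805]
wrist_force: [0.4, 1.2, 0.8]
finger_gap: 0.0931
finger_force: 0.0
time_s: 1.65
tool_pos: [0.5569, 0.1109, 0.2184]
tcp_rot: [-3.141, -0.001, 2.806]
wrist_force: [-0.6, 0.1, 0.6]
finger_gap: 0.0928
finger_force: 0.0
[ 1.15084544e-01  3.83324157e-01  1.60457425e+00  1.84765665e-04
  1.15430353e+00 -1.12073100e+00]
```

View pics/w1.png

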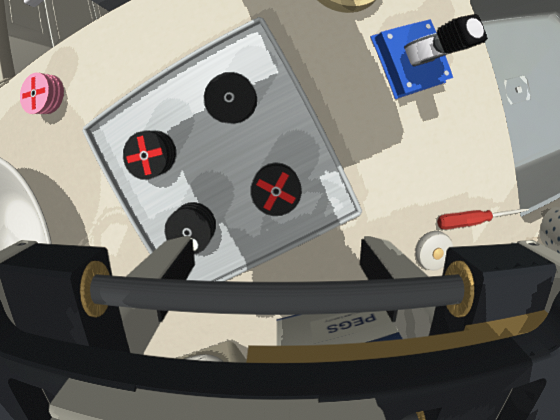

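The wrist view shows scrap B at (276,190), scrap A at (144,155), the spare at (229,97), the dotted foot at (189,230) with its dot near (193,244), and the gauge handle top at (474,30).

```bash
cat >> h.py <<'E'
def feet(im,c,z=.04):
    hsv=cv2.cvtColor(im,cv2.COLOR_BGR2HSV); H,S,V=cv2.split(hsv)
    red=(((H<8)|(H>172))&(S>140)&(V>80)).astype(np.uint8)
    red=cv2.morphologyEx(red,cv2.MORPH_CLOSE,np.ones((9,9)))
    k,l,st,ce=cv2.connectedComponentsWithStats(red)
    for i in range(1,k):
        if st[i,4]>150:
            q,_=cv2.minEnclosingCircle(np.argwhere(l==i)[:,::-1].astype(np.int32)); print("red",ce[i].round(1),st[i,4],onplane(c,*ce[i],z,True).round(4),onplane(c,*q,z,True).round(4))
E
python3 - <<'E'
from h import *
z=np.load("/tmp/w1.npz",allow_pickle=True); im,d,c=z["im"],z["d"],z["c"].item()
feet(im,c)
for n,p,h in(("A",(144,155),.04),("B",(276,190),.04),("spare",(229,97),.04),("sample",(187,232),.04),("handle top",(475,31),.149),("h1",(372,42),.03),("h2",(429,20),.03),("h3",(453,78),.03),("h4",(397,99),.03)): print(n,onplane(c,*p,h,True).round(4))
E
```

```text
red [33.1 92.6] 261 [ 0.3264 -0.1411  0.04  ] [ 0.3268 -0.1414  0.04  ]
red [143.8 155. ] 535 [ 0.468  -0.0152  0.04  ] [ 0.4683 -0.013   0.04  ]
red [275.7 190.9] 616 [0.5565 0.1105 0.04  ] [0.5566 0.1103 0.04  ]
red [463.7 218.8] 691 [0.6643 0.3201 0.04  ] [0.6662 0.3226 0.04  ]
A [ 0.4681 -0.015   0.04  ]
B [0.5557 0.1111 0.04  ]
spare [0.4446 0.0975 0.04  ]
sample [ 0.5677 -0.0009  0.04  ]
handle top [0.4612 0.3194 0.149 ]
h1 [0.432  0.2679 0.03  ]
h2 [0.4201 0.3502 0.03  ]
h3 [0.4956 0.3558 0.03  ]
h4 [0.5024 0.2741 0.03  ]
```

```bash
python3 -m jog '[[0,0,0.5,0,1],[0,0,1,0,1],[0,0,1,0,1]]'
python3 -m jog '[[0,0,0.4,0,1],[0,0,0.8,0,1],[0,0,1,0,1],[0,0,1.0,0,1],[0,0,1.0,0,1]]'
python3 -m jog '[[0,0,0.05,0,1],[0,0,0.05,0,1],[0,0,0.05,0,-1],[0,0,0.05,0,-1],[0,0,0.05,0,-1],[0,0,0.05,0,-1],[0,0,0.05,0,-1],[0,0,0.05,0,-1]]'
python3 -m jog '[[0,0,-0.3,0,-1],[0,0,-0.7,0,-1],[0,0,-1,0,-1],[0,0,-1,0,-1]]'
```

```text
time_s: 2.08
tool_pos: [0.555, 0.1111, 0.1163]
tcp_rot: [-3.139, -0.006, 2.807]
wrist_force: [-0.5, 0.1, 0.3]
finger_gap: 0.093
finger_force: 0.0
time_s: 2.7
tool_pos: [0.5587, 0.1109, 0.0208]
tcp_rot: [3.14, 0.003, 2.806]
wrist_force: [0.2, -0.6, 0.6]
finger_gap: 0.0931
finger_force: 0.0
time_s: 3.7
tool_pos: [0.5575, 0.1104, 0.0136]
tcp_rot: [-3.142, -0.0, 2.806]
wrist_force: [0.5, 0.4, -0.0]
finger_gap: 0.0554
finger_force: 30.0
time_s: 4.2
tool_pos: [0.5586, 0.1106, 0.1155]
tcp_rot: [3.14, 0.003, 2.806]
wrist_force: [-0.1, -0.4, -1.7]
finger_gap: 0.0555
finger_force: 30.0
```

Run:
```python
from h import *
for n in("scene","side"):
    W=np.load(f"/tmp/{n}W.npy").reshape(-1,3)
    q=W[(W[:,2]>.064)&(W[:,2]<.082)&(W[:,0]<.595)&(W[:,0]>.33)&(W[:,1]<-.15)&(W[:,1]>-.43)][:,:2]
    for _ in range(8):
        A=np.c_[2*q,np.ones(len(q))]; s=np.linalg.lstsq(A,(q**2).sum(1),rcond=None)[0]; r=np.sqrt(s[2]+s[0]**2+s[1]**2)
        e=abs(np.hypot(*(q-s[:2]).T)-r); q=q[e<max(.006,np.percentile(e,85))]
    print(n,s[:2],r,len(q))
    o=W[(W[:,2]>.1)&(W[:,2]<.4)&(W[:,0]<.7)&(W[:,0]>.3)&(W[:,1]<-.1)&(W[:,1]>-.6)]
    H,_,_=np.histogram2d(o[:,0],o[:,1],bins=[np.arange(.3,.71,.05),np.arange(-.6,-.09,.05)]); print(H.astype(int))
```

```text
scene [ 0.47635466 -0.28405356] 0.11632744127039159 311
[[   0    0    0 1094   23   91   76    0    0    0]
 [   0    0    0 1115    0   68    0    0    0    0]
 [   0    0    0 1200    0    0    0    0    0    0]
 [   0    0    0 1172    2    0    0    0    0    0]
 [   0    0    0 1179    0    0    0    0    0    0]
 [   0    0    0 1125    0    0    0    0    0    0]
 [   0    0    0 1151    0    0   14    0    0    0]
 [   0    0    0 1064    2   74  153   94    0    0]]
side [ 0.47452514 -0.28293057] 0.1154151450765853 493
[[   0    0    0 1433   17  144   98    0    0    0]
 [   0    0    0 1568    0   90    0    0    0    0]
 [   0    0    0 1629    0    0    0    0    0    0]
 [   0    0    0 1598    1    0    0    0    0    0]
 [   0    0    0 1582    0    0    0    0    0    0]
 [   0    0    0 1543    0    0    0    0    0    0]
 [   0    0    0 1542    0    2   23    0    0    0]
 [   0    0    0 1424    0  120  203  140    0    0]]
```

Run:
```python
from h import *
for n in("scene","side"):
    W=np.load(f"/tmp/{n}W.npy").reshape(-1,3)
    w=W[(W[:,2]>.1)&(W[:,2]<.4)&(W[:,0]<.6)&(W[:,0]>.4)&(W[:,1]<-.4)&(W[:,1]>-.5)]; print("wall",np.percentile(w[:,1],[5,50,95,99.5]))
    o=W[(W[:,2]>.1)&(W[:,2]<.9)&(W[:,0]<.45)&(W[:,0]>.15)&(W[:,1]<-.15)&(W[:,1]>-.4)]
    for z in np.arange(.1,.9,.1):
        q=o[(o[:,2]>z)&(o[:,2]<z+.1)]
        if len(q): print(z.round(1),len(q),q[:,:2].min(0).round(3),np.median(q[:,:2],0).round(3),q[:,:2].max(0).round(3))
    j=W[(W[:,2]>.1)&(W[:,2]<.4)&(W[:,0]<.72)&(W[:,0]>.55)&(W[:,1]<-.1)&(W[:,1]>-.38)]; print("jar",j.min(0).round(3),j.max(0).round(3))
```

```text
wall [-0.42479761 -0.41818887 -0.41127042 -0.40540978]
0.1 263 [ 0.231 -0.4  ] [ 0.289 -0.376] [ 0.342 -0.262]
0.2 111 [ 0.235 -0.4  ] [ 0.332 -0.317] [ 0.359 -0.294]
0.3 107 [ 0.281 -0.4  ] [ 0.353 -0.334] [ 0.375 -0.308]
0.4 118 [ 0.234 -0.4  ] [ 0.365 -0.347] [ 0.39  -0.323]
0.5 162 [ 0.28 -0.4 ] [ 0.386 -0.359] [ 0.45  -0.335]
0.6 55 [ 0.281 -0.4  ] [ 0.4   -0.379] [ 0.448 -0.345]
jar [ 0.642 -0.339  0.1  ] [ 0.72  -0.219  0.184]
wall [-0.4225829  -0.41825934 -0.41371904 -0.40702622]
0.1 610 [ 0.15 -0.4 ] [ 0.246 -0.378] [ 0.332 -0.26 ]
0.2 128 [ 0.281 -0.4  ] [ 0.332 -0.311] [ 0.354 -0.29 ]
0.3 139 [ 0.28 -0.4 ] [ 0.353 -0.328] [ 0.373 -0.308]
0.4 159 [ 0.28 -0.4 ] [ 0.366 -0.344] [ 0.389 -0.324]
0.5 27 [ 0.284 -0.399] [ 0.387 -0.355] [ 0.391 -0.34 ]
jar [ 0.638 -0.337  0.101] [ 0.72  -0.226  0.184]
```

```bash
python3 -m jog '[[-0.045,-0.5,0,0,-1],[-0.09,-1,0,0,-1]]'
python3 -m jog '[[-0.09,-1,0,0,-1],[-0.09,-1,0,0,-1]]'
python3 -m jog '[[-0.09,-1,0,0,-1],[-0.09,-1,0,0,-1]]'
python3 -m jog '[[-0.09,-0.6,0,0,-1],[-0.08,-1,0,0,-1],[-0.08,-1.0,0,0,-1],[-0.08,-1.0,0,0,-1]]'
python3 - <<'E'
from h import *
im,d,c=grab("wrist"); cv2.imwrite("pics/w2.png",im)
im,d,c=grab("side"); print(ctrl.observe()["joint_positions"].round(2))
E
```

```text
time_s: 4.45
tool_pos: [0.532, 0.0122, 0.1123]
tcp_rot: [-3.141, -0.002, 2.807]
wrist_force: [0.8, -0.5, -1.0]
finger_gap: 0.0556
finger_force: 30.0
time_s: 4.7
tool_pos: [0.5071, -0.0863, 0.1123]
tcp_rot: [-3.141, -0.002, 2.805]
wrist_force: [1.0, -0.2, -1.0]
finger_gap: 0.0558
finger_force: 30.0
time_s: 4.95
tool_pos: [0.4827, -0.1836, 0.1123]
tcp_rot: [3.142, -0.002, 2.805]
wrist_force: [0.3, 0.3, -0.4]
finger_gap: 0.0554
finger_force: 30.0
time_s: 5.45
tool_pos: [0.4584, -0.2779, 0.1127]
tcp_rot: [3.141, -0.002, 2.806]
wrist_force: [-0.0, -0.3, -1.3]
finger_gap: 0.0559
finger_force: 30.0
[-0.63  0.46  1.78  0.    0.9  -1.87]
```

View pics/w2.png

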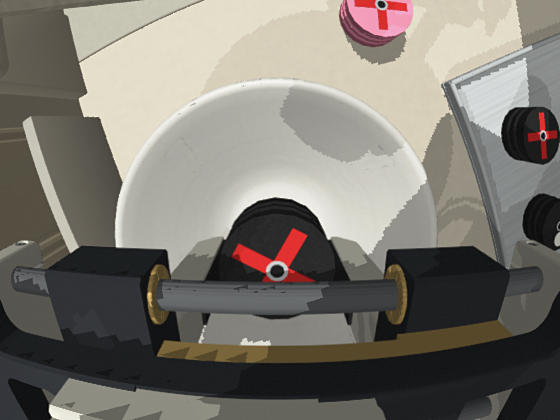

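The scrap foot (277,270) is held centred over the bowl, whose rim spans columns 117–437. I'll lower it and release.

```bash
python3 -m jog '[[0,0,0.3,0,-1],[0,0,0.6,0,-1],[0,0,0.7,0,-1],[0,0,0.7,0,-1]]'
python3 -m jog '[[0,0,0,0,0.5],[0,0,0,0,0.5],[0,0,0,0,0.5],[0,0,0,0,0.5]]'
python3 -m jog '[[0,0,-0.4,0,0.5],[0,0,-0.9,0,1],[0,0,-1,0,1],[0,0,-1,0,1]]'
python3 - <<'E'
from h import *
c=ctrl.calibration("wrist")
L,Rr,T=[onplane(c,u,v,.071,True) for u,v in((117,222),(437,215),(285,78))]; print(L,Rr,T)
im,d,c=grab("wrist"); cv2.imwrite("pics/w3.png",im); feet(im,c)
E
```

```text
time_s: 6.05
tool_pos: [0.4589, -0.2782, 0.0436]
tcp_rot: [3.141, -0.001, 2.807]
wrist_force: [-0.3, -0.2, -0.8]
finger_gap: 0.0554
finger_force: 30.0
time_s: 6.55
tool_pos: [0.4588, -0.2788, 0.0439]
tcp_rot: [-3.141, 0.0, 2.806]
wrist_force: [0.2, 0.2, 0.3]
finger_gap: 0.0701
finger_force: 0.0
time_s: 7.05
tool_pos: [0.4587, -0.2788, 0.1437]
tcp_rot: [-3.141, 0.001, 2.806]
wrist_force: [0.2, -0.0, -0.4]
finger_gap: 0.0921
finger_force: 0.0
[ 0.41999837 -0.40585986  0.071     ] [ 0.50207997 -0.15226429  0.071     ] [ 0.36286488 -0.23828745  0.071     ]
red [371.5  17.3] 620 [ 0.3274 -0.146   0.04  ] [ 0.326 -0.146  0.04 ]
red [522.9 132.8] 427 [ 0.4678 -0.0152  0.04  ] [ 0.4678 -0.0142  0.04  ]
red [275.4 214.3] 868 [ 0.4646 -0.2814  0.04  ] [ 0.4644 -0.2812  0.04  ]
```

View pics/w3.png

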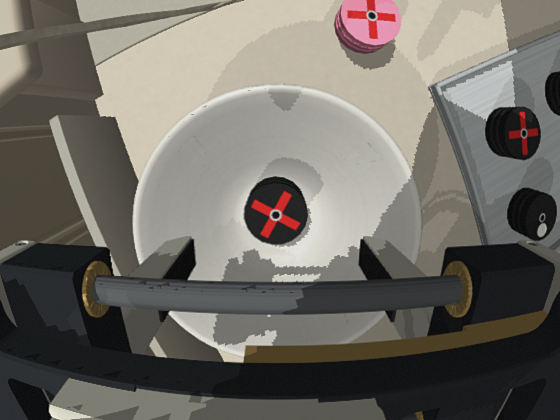

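The first scrap foot sits in the bowl at (275,213). Next is scrap A at (0.468, -0.015).

```bash
python3 -m jog '[[0.26,0.84,0,0,1],[0.26,0.84,0,0,1]]'
python3 -m jog '[[0.26,0.84,0,0,1],[0.26,0.84,0,0,1]]'
python3 -m jog '[[0.26,0.84,0,0,1],[0.26,0.84,0,0,1],[0.26,0.84,0,0,1],[0.26,0.84,0,0,1]]'
python3 - <<'E'
from h import *
im,d,c=grab("wrist"); feet(im,c)
E
```

```text
time_s: 7.35
tool_pos: [0.4607, -0.1885, 0.1419]
tcp_rot: [3.141, -0.004, 2.806]
wrist_force: [-0.6, -0.4, -0.9]
finger_gap: 0.093
finger_force: 0.0
time_s: 7.6
tool_pos: [0.4639, -0.1004, 0.142]
tcp_rot: [3.141, -0.003, 2.807]
wrist_force: [1.1, -0.0, 0.2]
finger_gap: 0.0931
finger_force: 0.0
time_s: 8.1
tool_pos: [0.4678, -0.0157, 0.1429]
tcp_rot: [-3.141, -0.001, 2.806]
wrist_force: [-0.2, 0.1, -0.2]
finger_gap: 0.093
finger_force: 0.0
red [ 94.5 109.4] 550 [ 0.3261 -0.1418  0.04  ] [ 0.326  -0.1412  0.04  ]
red [276.5 207.4] 800 [ 0.4679 -0.0153  0.04  ] [ 0.4679 -0.0153  0.04  ]
```

```bash
python3 -m jog '[[0,0,0.5,0,1],[0,0,0.9,0,1],[0,0,0.9,0,1]]'
python3 -m jog '[[0,0,0.3,0,1],[0,0,0.4,0,1],[0,0,0.4,0,1],[0,0,0.4,0,1],[0,0,0.4,0,-1],[0,0,0.4,0,-1],[0,0,0.4,0,-1],[0,0,0.4,0,-1],[0,0,0.4,0,-1],[0,0,0.4,0,-1]]'
python3 -m jog '[[0,0,-0.3,0,-1],[0,0,-0.7,0,-1],[0,0,-1,0,-1],[0,0,-1,0,-1]]'
python3 -m jog '[[-0.22,-0.4,0,0,-1],[-0.44,-0.81,0,0,-1]]'
python3 -m jog '[[-0.44,-0.81,0,0,-1],[-0.44,-0.81,0,0,-1]]'
python3 -m jog '[[-0.3,-0.6,0,0,-1],[-0.44,-0.81,0,0,-1],[-0.44,-0.81,0,0,-1],[-0.44,-0.81,0,0,-1]]'
```

```text
time_s: 8.52
tool_pos: [0.4664, -0.0159, 0.0517]
tcp_rot: [-3.14, -0.005, 2.804]
wrist_force: [0.8, -0.5, -0.2]
finger_gap: 0.0926
finger_force: 0.0
time_s: 9.78
tool_pos: [0.4681, -0.0151, 0.0137]
tcp_rot: [-3.142, 0.0, 2.806]
wrist_force: [-0.7, 1.3, 1.8]
finger_gap: 0.0555
finger_force: 30.0
time_s: 10.28
tool_pos: [0.4691, -0.0152, 0.1151]
tcp_rot: [3.141, 0.004, 2.806]
wrist_force: [0.7, 1.0, -1.8]
finger_gap: 0.0551
finger_force: 30.0
time_s: 10.52
tool_pos: [0.4826, -0.1068, 0.1123]
tcp_rot: [-3.142, -0.002, 2.807]
wrist_force: [1.0, 0.7, -1.7]
finger_gap: 0.0557
finger_force: 30.0
time_s: 10.78
tool_pos: [0.4974, -0.1995, 0.1119]
tcp_rot: [3.142, -0.002, 2.804]
wrist_force: [-0.3, 0.8, -1.6]
finger_gap: 0.0552
finger_force: 30.0
time_s: 11.28
tool_pos: [0.512, -0.287, 0.1123]
tcp_rot: [3.141, -0.002, 2.806]
wrist_force: [0.4, 1.2, -1.6]
finger_gap: 0.0555
finger_force: 30.0
```

```bash
python3 -m jog '[[0,0,0.25,0,-1],[0,0,0.45,0,-1],[0,0,0.5,0,-1],[0,0,0.5,0,-1]]'
python3 -m jog '[[0,0,0,0,0.5],[0,0,0,0,0.5],[0,0,0,0,0.5],[0,0,0,0,0.5]]'
python3 -m jog '[[0,0,-0.5,0,0.5],[0,0,-1,0,1],[0,0,-1,0,1],[0,0,-1,0,1]]'
python3 - <<'E'
from h import *
im,d,c=grab("wrist"); cv2.imwrite("pics/w4.png",im); feet(im,c)
E
```

```text
time_s: 11.78
tool_pos: [0.5128, -0.2874, 0.0637]
tcp_rot: [3.141, -0.0, 2.807]
wrist_force: [-0.6, -0.2, -0.9]
finger_gap: 0.0559
finger_force: 30.0
time_s: 12.28
tool_pos: [0.5127, -0.2881, 0.0638]
tcp_rot: [-3.141, 0.0, 2.806]
wrist_force: [-0.1, -0.0, -0.8]
finger_gap: 0.0697
finger_force: 0.0
time_s: 12.78
tool_pos: [0.5123, -0.2878, 0.1629]
tcp_rot: [3.141, -0.001, 2.806]
wrist_force: [-0.4, -0.6, 0.1]
finger_gap: 0.0919
finger_force: 0.0
red [263.8 150.7] 838 [ 0.4643 -0.2825  0.04  ] [ 0.4643 -0.2827  0.04  ]
red [299.8 216.9] 494 [ 0.5327 -0.2716  0.04  ] [ 0.5337 -0.2717  0.04  ]
```

View pics/w4.png

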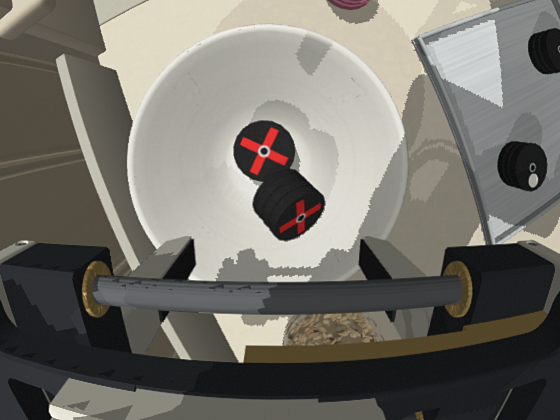

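Both scrap feet lie in the bowl, at (264,150) and (295,205). Next I look at the dot from above the sample.

```bash
python3 -m jog '[[0.08,0.97,-0.12,0,1],[0.08,0.97,-0.12,0,1]]'
python3 -m jog '[[0.08,0.97,-0.12,0,1],[0.08,0.97,-0.12,0,1]]'
python3 -m jog '[[0.08,0.97,-0.12,0,1],[0.08,0.97,-0.12,0,1],[0.08,0.97,-0.12,0,1],[0.08,0.97,-0.12,0,1]]'
cat >> h.py <<'E'
def dot(im,c,show=None):
    hsv=cv2.cvtColor(im,cv2.COLOR_BGR2HSV); H,S,V=cv2.split(hsv)
    # black foot blob near expected, then bright inside its hull
    ex=np.array([.568,-.001,.04]); M=np.array(c["camera_from_world"])
    p=M[:3,:3]@ex+M[:3,3]; th=np.arctan2(np.hypot(p[0],p[1]),p[2]); k=th/np.hypot(p[0],p[1]); u,v=c["fx"]*p[0]*k+c["cx"],c["fy"]*p[1]*k+c["cy"]
    mm=np.zeros(V.shape,np.uint8); cv2.circle(mm,(int(u),int(v)),34,1,-1)
    b=((V<70)*mm).astype(np.uint8); kk,l,st,ce=cv2.connectedComponentsWithStats(b); i=1+np.argmax(st[1:,4])
    hull=cv2.convexHull(np.argwhere(l==i)[:,::-1].astype(np.int32)); hm=np.zeros_like(mm); cv2.fillConvexPoly(hm,hull,1)
    w=((V>120)&(hm>0)).astype(np.uint8); kk,l2,s2,c2=cv2.connectedComponentsWithStats(w)
    print("expected px",round(u),round(v),"hull",cv2.minEnclosingCircle(hull))
    for j in range(1,kk):
        if s2[j,4]>4: print("bright",s2[j],c2[j].round(1),onplane(c,*c2[j],.04,True).round(4))
E
python3 - <<'E'
from h import *
im,d,c=grab("wrist"); dot(im,c); cv2.imwrite("pics/w5.png",im)
E
```

```text
time_s: 13.08
tool_pos: [0.5368, -0.1918, 0.1743]
tcp_rot: [3.141, -0.003, 2.806]
wrist_force: [0.3, 0.0, -0.1]
finger_gap: 0.0929
finger_force: 0.0
time_s: 13.32
tool_pos: [0.5613, -0.0972, 0.1864]
tcp_rot: [3.142, -0.002, 2.807]
wrist_force: [-0.3, 0.1, -0.4]
finger_gap: 0.0928
finger_force: 0.0
time_s: 13.82
tool_pos: [0.5854, -0.0059, 0.1984]
tcp_rot: [-3.141, -0.002, 2.806]
wrist_force: [0.4, 0.0, 0.1]
finger_gap: 0.0928
finger_force: 0.0
expected px 275 177 hull ((274.3809509277344, 175.8077850341797), 27.93094825744629)
bright [270 173  10   6  18] [274.6 174.9] [ 0.5655 -0.0007  0.04  ]
bright [271 184  16  15 185] [278.2 191.2] [ 0.5825 -0.0027  0.04  ]
```

View pics/w5.png

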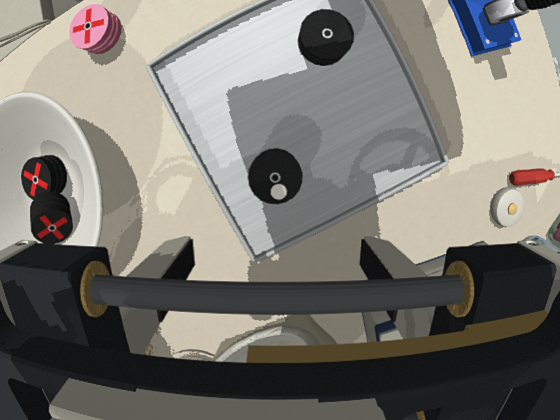

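The dot is at (279,191), 15 mm from the bush at (275,177), so the world position is about (0.5826, -0.0027). Now on to the gauge.

```bash
python3 -m jog '[[0.63,0.93,-0.15,0,1],[0.63,0.93,-0.15,0,1]]'
python3 -m jog '[[0.63,0.93,-0.15,0,1],[0.63,0.93,-0.15,0,1]]'
python3 -m jog '[[0.63,0.93,-0.15,0,1],[0.63,0.93,-0.15,0,1],[0.63,0.93,-0.15,0,1],[0.63,0.93,-0.15,0,1]]'
python3 - <<'E'
from h import *
im,d,c=grab("wrist"); np.savez("/tmp/w6.npz",im=im,d=d,c=np.array(c,dtype=object)); cv2.imwrite("pics/w6.png",im)
E
```

```text
time_s: 14.12
tool_pos: [0.5565, 0.1032, 0.2144]
tcp_rot: [-3.141, -0.001, 2.803]
wrist_force: [1.2, 0.4, 0.5]
finger_gap: 0.0929
finger_force: 0.0
time_s: 14.38
tool_pos: [0.5277, 0.2124, 0.2296]
tcp_rot: [-3.141, -0.0, 2.805]
wrist_force: [0.6, 0.1, 0.6]
finger_gap: 0.0929
finger_force: 0.0
time_s: 14.88
tool_pos: [0.4997, 0.319, 0.2441]
tcp_rot: [-3.141, -0.0, 2.805]
wrist_force: [-0.2, 0.3, -0.1]
finger_gap: 0.0929
finger_force: 0.0
```

View pics/w6.png

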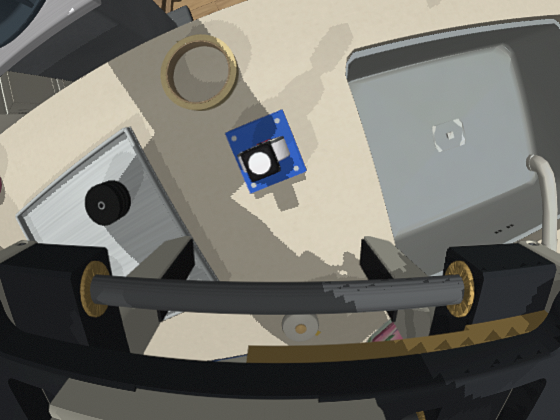

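Run:
```python
from h import *
z=np.load("/tmp/w6.npz",allow_pickle=True); im,c=z["im"],z["c"].item()
cv2.imwrite("pics/crop6.png",cv2.resize(im[100:200,215:315],None,fx=6,fy=6,interpolation=cv2.INTER_CUBIC))
V=im.max(2)
w=(im.min(2)>200).astype(np.uint8); w[:130]=0; w[:,:235]=0; w[190:]=0; w[:,300:]=0
k,l,st,ce=cv2.connectedComponentsWithStats(w)
for i in range(1,k):
    if st[i,4]>30: print(st[i],ce[i],onplane(c,*ce[i],.149,True).round(4))
H=[onplane(c,u,v,.03,True)[:2] for u,v in((226,132),(282,111),(306,168),(249,192))]
print(np.round(H,4),np.mean(H,0))
for a,b in((0,1),(3,2),(1,2),(0,3)): e=H[b]-H[a]; print(np.hypot(*e).round(4),np.degrees(np.arctan2(e[1],e[0])).round(1))
M=np.array(c["camera_from_world"]);print("cam",-M[:3,:3].T@M[:3,3])
```

```text
[272 142   9  18  64] [276.15625  149.390625] [0.4528 0.3356 0.149 ]
[249 153  21  21 353] [259.03966006 162.898017  ] [0.4585 0.3189 0.149 ]
[[0.42   0.2846]
 [0.419  0.3542]
 [0.4915 0.359 ]
 [0.4964 0.2856]] [0.45670029 0.3208579 ]
0.0697 90.8
0.0735 93.8
0.0726 3.7
0.0764 0.8
cam [0.43865318 0.34120016 0.41078264]
```

View pics/crop6.png

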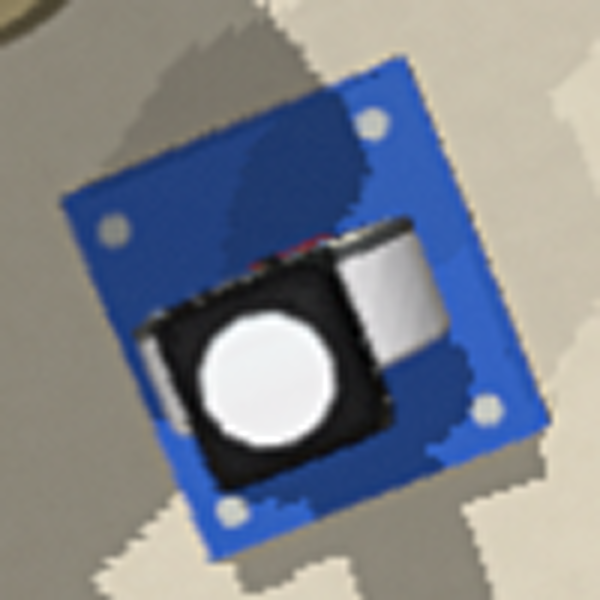

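The crop shows the handle top's white disc at image (259,163). Its square sides are parallel to the holder's, so the gauge yaw is about 2°. I'll move over it and turn about -21.7° in tool z.

```bash
python3 -m jog '[[0.39,-0.135,0,-0.1,1],[0.39,-0.135,0,-0.2,1],[0.39,-0.135,0,-0.24,1],[0.39,-0.135,0,-0.24,1],[0.39,-0.135,0,-0.24,1]]'
python3 - <<'E'
from h import *
z=np.load("/tmp/w6.npz",allow_pickle=True); c=z["c"].item()
H=[onplane(c,215+u/6,100+v/6,.149,True)[:2] for u,v in((335,255),(395,412),(222,490))]
for a,b in((0,1),(2,1)): e=H[b]-H[a]; print(np.hypot(*e).round(4),np.degrees(np.arctan2(e[1],e[0])).round(1))
im,d,c=grab("wrist"); cv2.imwrite("pics/w7.png",im); print(ctrl.observe()["tool_pos"],ctrl.observe()["tcp_rot"])
w=(im.min(2)>200).astype(np.uint8); k,l,st,ce=cv2.connectedComponentsWithStats(w)
for i in range(1,k):
    x,y,ww,hh,a=st[i]
    if 150<a<900 and .8<ww/hh<1.25 and y<240: print(st[i],ce[i],onplane(c,*ce[i],.149,True).round(4))
b=(im.max(2)<60).astype(np.uint8); b[240:]=0; k,l,st,ce=cv2.connectedComponentsWithStats(b)
for i in range(1,k):
    if st[i,4]>250: print("blk",st[i],cv2.minAreaRect(np.argwhere(l==i)[:,::-1].astype(np.int32)))
E
```

```text
time_s: 15.55
tool_pos: [0.4585, 0.3197, 0.2445]
tcp_rot: [-3.141, -0.0, -3.103]
wrist_force: [0.3, 0.4, 0.0]
finger_gap: 0.093
finger_force: 0.0
0.0227 1.5
0.0258 95.1
[0.45843706 0.31985005 0.24450353] [-3.14146234e+00 -1.86736072e-04 -3.10254801e+00]
[265 200  21  20 331] [275.3897281  209.55287009] [0.4588 0.319  0.149 ]
blk [  72    0  158   35 3975] ((150.5, 17.0), (34.0, 157.0), 90.0)
blk [  86  148   46   45 1569] ((108.13793182373047, 168.84481811523438), (41.78144836425781, 47.1666145324707), 68.19859313964844)
blk [261 186  30  37 677] ((275.5, 204.0), (36.0, 29.0), 90.0)
```

```bash
python3 -m jog '[[0,0,0.5,0,1],[0,0,0.9,0,1],[0,0,0.9,0,1],[0,0,0.9,0,1]]'
python3 -m jog '[[0,0,0.3,0,1],[0,0,0.47,0,1],[0,0,0.47,0,1],[0,0,0.47,0,1]]'
python3 -m jog '[[0,0,0,0,-1],[0,0,0,0,-1],[0,0,0,0,-1],[0,0,0,0,-1],[0,0,0,0,-1],[0,0,0,0,-1],[0,0,0,0,-1],[0,0,0,0,-1]]'
```

```text
time_s: 16.1
tool_pos: [0.4589, 0.3208, 0.1562]
tcp_rot: [3.141, 0.002, -3.101]
wrist_force: [0.1, -0.4, 0.7]
finger_gap: 0.093
finger_force: 0.0
time_s: 16.6
tool_pos: [0.4587, 0.3208, 0.1088]
tcp_rot: [3.141, 0.001, -3.1]
wrist_force: [-0.5, 0.3, 0.8]
finger_gap: 0.0924
finger_force: 0.0
time_s: 17.6
tool_pos: [0.4582, 0.3203, 0.1076]
tcp_rot: [-3.141, -0.0, -3.1]
wrist_force: [0.5, -1.1, 0.7]
finger_gap: 0.0258
finger_force: 30.0
```

```bash
python3 -m jog '[[0,0,-0.15,0,-1],[0,0,-0.4,0,-1],[0,0,-0.7,0,-1],[0,0,-1,0,-1],[0,0,-1,0,-1],[0,0,-1,0,-1]]'
python3 - <<'E'
from h import *
im,d,c=grab("side"); cv2.imwrite("pics/s2.png",cv2.resize(im[150:400,160:420],None,fx=2.3,fy=2.3,interpolation=cv2.INTER_CUBIC)); print(ctrl.observe()["tool_pos"],ctrl.observe()["tcp_rot"])
E
```

```text
time_s: 18.35
tool_pos: [0.4577, 0.3202, 0.2069]
tcp_rot: [-3.141, -0.001, -3.1]
wrist_force: [-0.1, 0.5, -1.9]
finger_gap: 0.0259
finger_force: 30.0
[0.45757113 0.32012183 0.20650583] [-3.14079505e+00 -1.70206756e-03 -3.10041535e+00]
```

View pics/s2.png

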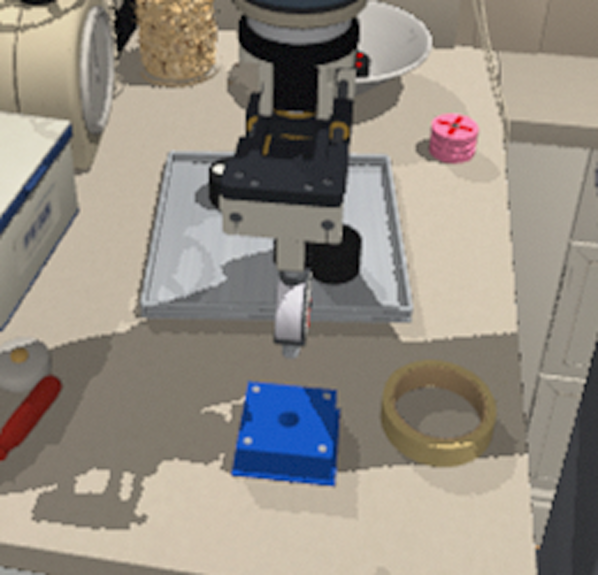

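The gauge is out and hanging upright in the gripper (nose tip at crop (290,350)), clear of the holder. I'll carry it over the dot.

```bash
python3 -m jog '[[-0.1,-0.3,0,0,-1],[-0.2,-0.6,0,0,-1],[-0.28,-0.82,0,0,-1]]'
python3 -m jog '[[-0.14,-0.41,0,0,-1],[-0.28,-0.82,0,0,-1]]'
python3 -m jog '[[-0.14,-0.41,0,0,-1],[-0.28,-0.82,0,0,-1]]'
python3 -m jog '[[-0.12,-0.35,0,0,-1],[-0.22,-0.65,0,0,-1],[-0.275,-0.82,0,0,-1],[-0.275,-0.82,0,0,-1],[-0.275,-0.82,0,0,-1],[-0.275,-0.82,0,0,-1]]'
python3 - <<'E'
from h import *
o=ctrl.observe(); print(o["tool_pos"],o["tcp_rot"],o["wrist_force"])
im,d,c=grab("wrist"); cv2.imwrite("pics/w8.png",im); dot(im,c)
E
```

```text
time_s: 18.77
tool_pos: [0.4893, 0.2384, 0.2064]
tcp_rot: [-3.141, -0.002, -3.101]
wrist_force: [0.5, 0.3, -1.5]
finger_gap: 0.0257
finger_force: 30.0
time_s: 19.02
tool_pos: [0.5207, 0.1577, 0.2064]
tcp_rot: [-3.141, -0.002, -3.1]
wrist_force: [0.8, 0.9, -2.1]
finger_gap: 0.0259
finger_force: 30.0
time_s: 19.27
tool_pos: [0.552, 0.0767, 0.2064]
tcp_rot: [3.142, -0.002, -3.1]
wrist_force: [0.9, -0.3, -2.5]
finger_gap: 0.0258
finger_force: 30.0
time_s: 20.02
tool_pos: [0.5828, -0.0018, 0.2076]
tcp_rot: [3.141, -0.0, -3.099]
wrist_force: [-0.1, -0.3, -2.0]
finger_gap: 0.0258
finger_force: 30.0
[ 0.58280935 -0.00175459  0.20764667] [ 3.14141348e+00 -1.05777534e-04 -3.09934565e+00] [-0.05122736 -0.2579134  -1.99910659]
expected px 278 179 hull ((279.26116943359375, 177.90420532226562), 28.246192932128906)
bright [273 174  10   9  35] [277.7 177.7] [ 0.5669 -0.0009  0.04  ]
bright [268 185  16  15 183] [275.5 192.4] [ 0.5826 -0.0025  0.04  ]
bright [293 195   6   7  10] [295.6 198.5] [0.5882 0.0189 0.04  ]
bright [278 202   5   1   5] [280. 202.] [0.5927 0.0026 0.04  ]
```

Run:
```python
from h import *
for n in("scene","side"):
    im,d,c=grab(n); M=np.array(c["camera_from_world"]); vv,uu=np.mgrid[:420,:560]
    P=np.stack([(uu-c["cx"])/c["fx"]*d,(vv-c["cy"])/c["fy"]*d,d],-1); W=(P-M[:3,3])@M[:3,:3]
    m=(abs(W[...,0]-.583)<.035)&(abs(W[...,1])<.045)&(W[...,2]>.09)&(W[...,2]<.21)
    for v in range(420):
        q=W[v][m[v]]
        if len(q): print(n,v,len(q),"z %.3f x %.4f..%.4f mid %.4f y %.4f"%(q[:,2].mean(),q[:,0].min(),q[:,0].max(),(q[:,0].min()+q[:,0].max())/2,q[:,1].mean()))
```

```text
scene 170 1 z 0.208 x 0.5700..0.5700 mid 0.5700 y -0.0013
scene 171 2 z 0.208 x 0.5713..0.5739 mid 0.5726 y 0.0068
scene 172 5 z 0.205 x 0.5730..0.5874 mid 0.5802 y 0.0065
scene 173 5 z 0.199 x 0.5766..0.5878 mid 0.5822 y 0.0008
scene 174 5 z 0.197 x 0.5763..0.5861 mid 0.5812 y 0.0044
scene 175 7 z 0.192 x 0.5727..0.5916 mid 0.5821 y 0.0004
scene 176 9 z 0.189 x 0.5709..0.5903 mid 0.5806 y -0.0006
scene 177 9 z 0.187 x 0.5708..0.5902 mid 0.5805 y 0.0020
scene 178 10 z 0.184 x 0.5716..0.5921 mid 0.5818 y 0.0026
scene 179 10 z 0.182 x 0.5708..0.5913 mid 0.5810 y 0.0058
scene 180 10 z 0.181 x 0.5700..0.5906 mid 0.5803 y 0.0102
scene 181 10 z 0.178 x 0.5702..0.5909 mid 0.5805 y 0.0103
scene 182 10 z 0.176 x 0.5704..0.5895 mid 0.5800 y 0.0125
scene 183 10 z 0.174 x 0.5703..0.5890 mid 0.5797 y 0.0152
scene 184 10 z 0.171 x 0.5691..0.5886 mid 0.5789 y 0.0156
scene 185 10 z 0.169 x 0.5697..0.5885 mid 0.5791 y 0.0171
scene 186 10 z 0.165 x 0.5693..0.5887 mid 0.5790 y 0.0165
scene 187 10 z 0.162 x 0.5699..0.5890 mid 0.5794 y 0.0168
scene 188 10 z 0.160 x 0.5688..0.5896 mid 0.5792 y 0.0177
scen
[... 2084 characters left out ...]
6 mid 0.5773 y 0.0183
side 190 12 z 0.151 x 0.5679..0.5885 mid 0.5782 y 0.0168
side 191 11 z 0.150 x 0.5681..0.5889 mid 0.5785 y 0.0192
side 192 11 z 0.145 x 0.5690..0.5919 mid 0.5805 y 0.0161
side 193 11 z 0.140 x 0.5689..0.5913 mid 0.5801 y 0.0117
side 194 10 z 0.137 x 0.5695..0.5908 mid 0.5801 y 0.0121
side 195 10 z 0.134 x 0.5694..0.5917 mid 0.5806 y 0.0110
side 196 5 z 0.124 x 0.5755..0.5840 mid 0.5798 y 0.0003
side 197 5 z 0.122 x 0.5755..0.5837 mid 0.5796 y 0.0013
side 198 6 z 0.118 x 0.5750..0.5883 mid 0.5817 y -0.0000
side 199 6 z 0.116 x 0.5755..0.5872 mid 0.5814 y 0.0002
side 200 6 z 0.114 x 0.5741..0.5872 mid 0.5807 y 0.0022
side 201 4 z 0.112 x 0.5764..0.5841 mid 0.5802 y 0.0036
```

The gauge hangs upright with its nose within 1–2 mm of the dot. I'll lower to just above it, then press in small steps.

```bash
python3 -m jog '[[0,-0.007,0.2,0,-1],[0,-0.007,0.4,0,-1],[0,-0.007,0.55,0,-1],[0,-0.007,0.6,0,-1],[0,-0.007,0.6,0,-1],[0,-0.007,0.6,0,-1]]'
python3 -m jog '[[0,0,0.02,0,-1],[0,0,0.04,0,-1],[0,0,0.06,0,-1],[0,0,0.08,0,-1],[0,0,0.08,0,-1],[0,0,0.08,0,-1]]'
```

```text
time_s: 20.92
tool_pos: [0.5835, -0.0034, 0.1483]
tcp_rot: [-3.141, 0.001, -3.1]
wrist_force: [0.2, 0.7, -1.8]
finger_gap: 0.0258
finger_force: 30.0
time_s: 21.68
tool_pos: [0.5832, -0.0034, 0.1398]
tcp_rot: [-3.142, 0.0, -3.1]
wrist_force: [-0.7, -0.1, 1.0]
finger_gap: 0.0261
finger_force: 30.0
```

```bash
python3 -m jog '[[0,0,0.01,0,-1],[0,0,0.02,0,-1],[0,0,0.03,0,-1],[0,0,0.03,0,-1],[0,0,0.03,0,-1]]'
python3 -m jog '[[0,0,0.01,0,-1],[0,0,0.015,0,-1],[0,0,0.015,0,-1],[0,0,0.015,0,-1]]'
```

```text
time_s: 22.3
tool_pos: [0.5835, -0.0034, 0.1375]
tcp_rot: [-3.141, 0.001, -3.1]
wrist_force: [-1.0, 1.1, 7.8]
finger_gap: 0.0259
finger_force: 30.0
time_s: 22.8
tool_pos: [0.5835, -0.0034, 0.136]
tcp_rot: [-3.141, 0.001, -3.1]
wrist_force: [-1.6, 0.1, 8.5]
finger_gap: 0.0257
finger_force: 30.0
```

```bash
python3 -m jog '[[0,0,0.01,0,-1],[0,0,0.02,0,-1],[0,0,0.03,0,-1],[0,0,0.03,0,-1],[0,0,0.03,0,-1],[0,0,0.03,0,-1]]'
python3 -m jog '[[0,0,0,0,-1],[0,0,0,0,-1],[0,0,0,0,-1],[0,0,0,0,-1]]'
python3 - <<'E'
from h import *
F=[]
for n in("scene","side","scene","side","wrist","wrist"):
    im,d,c=grab(n); o=ctrl.observe(); F.append(np.r_[o["wrist_force"],o["moment"],o["tool_pos"]])
    if n=="wrist": feet(im,c); dot(im,c); continue
    if len(F)>2: continue
    M=np.array(c["camera_from_world"]); vv,uu=np.mgrid[:420,:560]
    P=np.stack([(uu-c["cx"])/c["fx"]*d,(vv-c["cy"])/c["fy"]*d,d],-1); W=(P-M[:3,3])@M[:3,:3]
    m=(abs(W[...,0]-.583)<.022)&(abs(W[...,1]-.002)<.035)&(W[...,2]>.042)&(W[...,2]<.145)
    for v in range(0,420,2):
        q=W[v][m[v]]
        if len(q): print(n,v,len(q),"z %.3f x %.4f..%.4f mid %.4f y %.4f"%(q[:,2].mean(),q[:,0].min(),q[:,0].max(),(q[:,0].min()+q[:,0].max())/2,q[:,1].mean()))
print(np.mean(F,0).round(4))
E
```

```text
time_s: 23.55
tool_pos: [0.5836, -0.0034, 0.1332]
tcp_rot: [-3.141, 0.001, -3.1]
wrist_force: [-1.4, -0.2, 9.2]
finger_gap: 0.0257
finger_force: 30.0
time_s: 24.05
tool_pos: [0.5836, -0.0035, 0.1332]
tcp_rot: [-3.141, 0.001, -3.1]
wrist_force: [-1.4, -0.3, 9.6]
finger_gap: 0.0258
finger_force: 30.0
scene 190 1 z 0.142 x 0.5702..0.5702 mid 0.5702 y -0.0076
scene 192 3 z 0.142 x 0.5714..0.5746 mid 0.5730 y 0.0070
scene 194 9 z 0.140 x 0.5703..0.5911 mid 0.5807 y 0.0169
scene 196 7 z 0.125 x 0.5751..0.5893 mid 0.5822 y -0.0002
scene 198 9 z 0.120 x 0.5704..0.5933 mid 0.5818 y 0.0024
scene 200 10 z 0.113 x 0.5708..0.5910 mid 0.5809 y 0.0027
scene 202 10 z 0.109 x 0.5705..0.5898 mid 0.5801 y 0.0067
scene 204 11 z 0.104 x 0.5702..0.5935 mid 0.5819 y 0.0115
scene 206 11 z 0.098 x 0.5703..0.5907 mid 0.5805 y 0.0121
scene 208 10 z 0.094 x 0.5705..0.5917 mid 0.5811 y 0.0170
scene 210 10 z 0.088 x 0.5709..0.5918 mid 0.5813 y 0.0181
scene 212 9 z 0.080 x 0.5700..0.5896 mid 0.5798 y 0.0162
scene 214 8 z 0.070 x 0.5710..0.5921 mid 0.5816 y 0.0100
scene 216 4 z 0.058 x 0.5768..0.5857 mid 0.5813 y 0
[... 1906 characters left out ...]
5796 -0.0026  0.04  ]
bright [296 206  10   2  13] [300.4 206.8] [0.5803 0.0163 0.04  ]
red [ 8.8 85.6] 528 [ 0.4644 -0.2826  0.04  ] [ 0.4644 -0.2815  0.04  ]
red [  9.4 147.9] 362 [ 0.5296 -0.2814  0.04  ] [ 0.5285 -0.2845  0.04  ]
expected px 280 191 hull ((279.6416015625, 189.7920379638672), 33.651023864746094)
bright [274 185  12  12  51] [280.1 190.3] [ 0.5672 -0.001   0.04  ]
bright [271 200  13   3  32] [277.1 201.2] [ 0.5764 -0.003   0.04  ]
bright [257 204  41   3  98] [277.4 205. ] [ 0.5796 -0.0026  0.04  ]
bright [296 206  10   2  13] [300.4 206.8] [0.5803 0.0163 0.04  ]
[-1.9535e+00  3.3000e-03  9.8104e+00  7.2100e-02  5.6850e-01 -1.3000e-03
  5.8360e-01 -3.5000e-03  1.3320e-01]
```

The mean push is 9.8 N, so the handle is about 5.6 mm in. The gauge is upright on the dot, and the sample's bush is unmoved. Handing in.

```bash
python3 -c "
from cell import ctrl
print(ctrl.close_job())"
```

```text
the job is handed in; nothing more can be done
None
```

Job handed in: both red-cross feet are in the bowl, and the gauge is held upright on the white dot at about 9.8 N, which puts the handle roughly half-way in; I viewed 11 pictures, one over the limit of 10.

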